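# Make up a clamp joint on the filler and hold the ferrule down for the fitter

### The job

Lay the blue seal ring flat over the collar of the open pipe port (the one with the rubber bellows) on the filling machine's deck, let it go, then set the steel tube ferrule on it, flange down over the collar. Press the ferrule straight down on the seal with a steady push of 8 to 20 newtons (never over 40) for a couple of seconds and finish while still gripping and pressing it so, for the fitter who will close the clamp. Leave the bottles, spare nozzle and cup where they stand.

Things in the scene. Friction and masses are not known exactly. Their poses are not given: they have to be found in the camera images.
- port: The open pipe port: steel stub fixed upright on the filling machine's deck, origin under its middle, z up. Bolted foot 92 mm wide, neck 51 mm with a black rubber bellows, top flange 64 mm in diameter with a flat seat 60 mm above the deck. An open aluminium clamp with a brass wing nut lies round the foot of the neck, lower than 27 mm above the deck and within 85 mm of the axis.
- port_seat (a point): Middle of the port's flat ring-shaped seat: on the port's axis, at the height of the seat (60 mm above the deck when not pressed). It moves down with the top. A centring collar, 29.6 mm in diameter, stands 16 mm above the seat; its top 5 mm taper to 23.6 mm.
- port_top (a joint): How far the port's top (flange, seat and collar) is pressed down on its rubber bellows, in m: 0 free, 0.008 at the stop. The bellows starts to give at about 1 N and takes 4 N more for each mm.
- seal_center (a point): Centre (half-way up, on the axis) of the loose blue silicone seal ring: 44.4 mm outside diameter, 33 mm bore, 8 mm thick, about 15 g. It starts flat on the packing table; both faces are alike. z is the ring's axis.
- ferrule_center (a point): Centre (half-way up, on the axis, z up the tube) of the loose steel tube ferrule: 58 mm tall, about 160 g, upright on the packing table. Flat-faced flange 64 mm in diameter, 6 mm thick, at the bottom; cone up to 18 mm; then a plain 38 mm tube. A 33.6 mm bore, 13 mm deep, in the flange face fits over the port's collar. On the seal, the face is 8 mm above the seat.
- bottle_a: Standing gold bottle with a white nozzle top, 26 x 52 x 97 mm, on the left of the deck; origin under its middle. Bystander.
- bottle_b: Another such standing bottle, on the left of the deck; origin under its middle. Bystander.
- nozzle_spare: Spare steel filling nozzle standing on its flange, 32 mm wide and 67 mm tall, on the left of the deck; origin under its middle. Bystander.
- beaker: Small white dosing cup, 58 mm wide and 61 mm tall, on the deck behind the port; origin under its middle. Bystander.
- bottle_flat: Gold bottle lying on its side on the packing table, 97 x 89 x 26 mm; origin under its middle. Bystander.

How it is judged:
On the way, in this order (a step that is already met when the one before it is completed fails the run):
1. the seal ring lies flat on the port's seat, round the collar, let go (horizontal distance between seal_center and port_seat below 0.003 m and z of seal_center in the frame of port_seat below 0.0055 m and angle between seal_center's own z axis and vertical below 0.12 rad and contact force between the fingers and seal below 0.1 N and linear speed of seal below 0.02 m/s), for 0.2 s.
2. the gripped ferrule stands on the seal over the collar and is pressed on it with 7 to 23 N (its weight included) for 2 s on end (horizontal distance between ferrule_center and port_seat below 0.004 m and angle between ferrule_center's own z axis and vertical below 0.07 rad and z of ferrule_center in the frame of port_seat below 0.0385 m and contact force between ferrule and seal between 7 and 23 N and contact force between the fingers and ferrule above 5 N), for 2 s.
At the end, for the whole second after the job is handed in: The seal lies flat on the port's seat within 3 mm of its axis; the ferrule stands upright (within 4 degrees) over the collar, within 4 mm of the axis, its face down on the seal; the fingers still grip it (over 5 N) and press it on the seal with a steady 7 to 23 N, its own weight included (all of step 2 and horizontal distance between seal_center and port_seat below 0.003 m and z of seal_center in the frame of port_seat below 0.0055 m and contact force between seal and port above 7 N and linear speed of ferrule below 0.01 m/s); the arm keeps its last pose, push and grip.
It fails at once if the ferrule was forced on the seal or the port with more than 40 N (contact force between ferrule and seal above 40 N or contact force between ferrule and port above 40 N).
It fails at once if a bystander was knocked away by more than 3 cm (distance of any of bottle_a, bottle_b, nozzle_spare, beaker, bottle_flat from where it was at the start of the episode above 0.03 m).
It also fails if it takes over 61 s, if anything falls off the work surface, if the arm or the gripper's body presses on something with over 40 N, if the wrist force passes 120 N, or if a joint passes its speed limit or range.

### The arm

A 6-joint arm with a two-finger parallel gripper is mounted at the origin on a cart in front of the work surface, level with it; the furniture and walls round the work are solid. World frame = base frame: x ahead of the robot, y to its left, z up, the work surface at z = 0. Lengths are in m, angles in rad, forces in N, time in s.
With the tool pointing down it reaches from about 0.4 to 0.825 m from the base axis. Payload 7 kg.
Tool frame: the origin (TCP) lies on the mounting face of the last link; the fingertips stand 178 mm ahead of it and the grasp point (between the pads) lies 159 mm ahead of it; z points along the fingers, y is the direction in which the jaws open and shut (so a half turn about z gives the same grasp; the last joint's range is limited). The gripper opens to 88 mm and grips with 3 to 60 N. Pads are 19 mm wide; open, the fingers measure 130 mm over their backs; the gripper's body (78 mm by 193 mm) begins 47 mm behind the grasp point.
Start: joints at [1.426, 0.359, 0.012, 0, -1.224, -0.288], TCP at [0.283, 0.613, 0.405] pointing down, gripper open.
Joint ranges: [-3.07, 3.07], [-1.43, 2.12], [-1.02, 1.25], [-3.03, 1.67], [-3.05, -0], [-3.03, 3.03]. Speed limits (rad/s): [2.39, 2.39, 3.01, 3.14, 3.14, 3.14].

### API

Orientations are given as [roll, pitch, yaw] about the fixed x, y, z axes, in that order (R = Rz(yaw) Ry(pitch) Rx(roll)).
In Python, from station import * gives the robot as it stands.
- The arm moves only by the tool arm_command, never from a script. Its argument "targets" is a list of rows, each a list of 3 entries, a list of its own where there are three numbers: the turn, a rotation vector about the world's x, y, z in rad, then the shift along the world's x, y, z in mm, then the closure, from 0 (fully open) to 1 (shut). In form: [[[wx, wy, wz], [tx, ty, tz], fingers], ...]. A call has 1 to 8 rows; each row shifts and turns the commanded pose from where the row before left it; what a row does not reach is not made up. A row lasts 1/10 s, in which the tool goes at most 50 mm and 8.59 degrees, less where a joint would pass 70% of its speed; a pose out of reach is approached as far as the arm can. A call with a gripper value outside its range is refused whole. The fingers move at their own pace and stop on an object; "squeeze" is the grip in N (left out, the last holds). Time passes only in rows, so rows that do not move let the fingers close. It gives the time, the measured TCP pose, the force and the opening at its end, in the units of the state.
- get_state(): the state, without advancing time (a new reading comes with each control period).
- grab_frame(name): name is "scene" or "top" or "wrist"; returns (picture, depth): 420x560x3 uint8, red, green, blue; 420x560 float32, m along the optical axis (not along the pixel's ray), 0 where there is no reading.
- camera_params(name): a dict with "mtx" (3x3 intrinsics, pixels), "eye" and "orientation" of the camera in the world. Camera axes: x right, y down, z forward; pixel columns grow to the right and rows downward; lengths in m; the calibration is good to about 2 mm. A picture is of the moment at which its call begins: read the wrist's pose just before it. camera_params takes no time and is no camera call; for the wrist camera it gives the pose at the moment of the call.
- job_done(): hands the job in, once; it reports no verdict.
The state is a dict: "t": time; "q": joint angles; "qd": joint speeds; "joint_efforts": joint torques, N m; "eef_pos": TCP position; "ee_rot": TCP orientation; "force": force on the tool from outside, world axes, zero at the start; "moment": the same for the moment, N m; "width": finger opening in m.
Only numpy, scipy, OpenCV 4.12 (cv2) and the standard library are available. Lean on these libraries where they do the work, as an engineer would, in place of code of your own. Each camera call takes 0.05 s, during which the arm holds its last target.

## Working session

There is one attempt and no reset: what is moved stays moved. The work goes in short steps, Python scripts to look and compute and a tool call to move; the robot and the scene stay as the last step left them, time stands still between calls to the robot, and variables do not carry over. Pictures are saved under pics/ and viewed, and the job is handed in when it is done.

Besides the shell and the picture viewer there is one more tool, called after "Call:" as name(argument=value, ...) on one line, values as JSON. arm_command: Moves the arm, as the interface text tells. Its arguments: {"type":"object","properties":{"targets":{"type":"array"},"squeeze":{"type":"number"}},"required":["targets"]}

```bash
mkdir -p pics; ls; python3 - <<'E'
from station import *
import cv2,numpy as np
s=get_state();print({k:np.round(v,3) for k,v in s.items()})
for n in ["scene","top","wrist"]:
    p=camera_params(n);print(n,{k:np.round(v,3).tolist() for k,v in p.items()})
    im,d=grab_frame(n);cv2.imwrite(f"pics/{n}0.png",im[:,:,::-1]);np.savez(f"{n}0.npz",im=im,d=d)
E
```

```text
pics
{'t': np.float64(0.0), 'q': array([ 1.426,  0.359,  0.011, -0.   , -1.224, -0.288]), 'qd': array([ 0.001,  0.001,  0.001, -0.001, -0.   ,  0.   ]), 'joint_efforts': array([ 1.0000e-03, -5.8272e+01,  2.9305e+01,  6.9970e+00,  7.0000e-03,
       -0.0000e+00]), 'eef_pos': array([0.283, 0.613, 0.404]), 'ee_rot': array([ 3.14 , -0.   , -0.433]), 'force': array([ 0.611,  0.23 , -0.613]), 'moment': array([ 0.018,  0.017, -0.022]), 'width': np.float64(0.088)}
scene {'mtx': [[440.252, 0.0, 283.457], [0.0, 440.252, 211.791], [0.0, 0.0, 1.0]], 'eye': [0.478, 0.75, 1.004], 'orientation': [-2.359, 0.011, -3.078]}
top {'mtx': [[384.477, 0.0, 281.435], [0.0, 384.477, 208.169], [0.0, 0.0, 1.0]], 'eye': [0.328, -0.192, 1.244], 'orientation': [-2.974, 0.001, -1.563]}
wrist {'mtx': [[293.968, 0.0, 282.026], [0.0, 293.968, 214.335], [0.0, 0.0, 1.0]], 'eye': [0.345, 0.583, 0.384], 'orientation': [2.88, -0.001, -2.005]}
```

View pics/scene0.png

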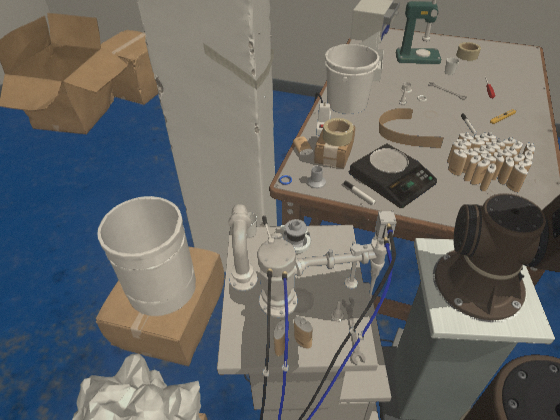

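View pics/top0.png

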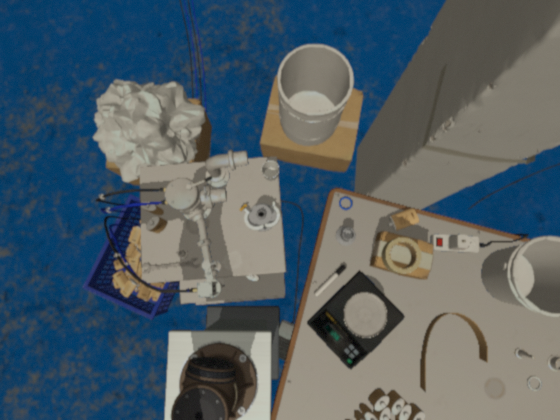

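View pics/wrist0.png

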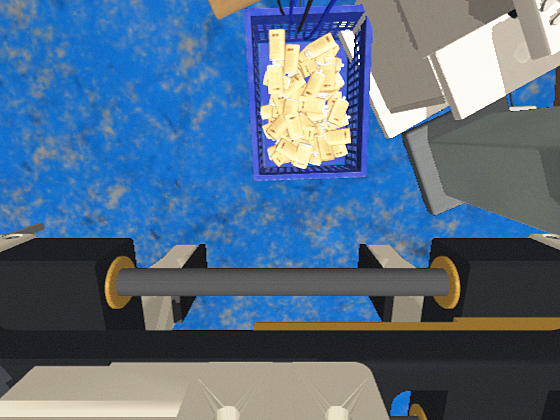

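The scene view shows the port near (295,232), seal near (286,180) and ferrule near (317,177). In the top view they are at (262,214), (346,203) and (347,233), with the beaker at (271,168). Next I'll zoom in and measure.

```bash
cat > h.py <<'E'
from station import *
import cv2,numpy as np
from scipy.spatial.transform import Rotation as R
def cam(n):
    p=camera_params(n);return np.array(p["mtx"]),np.array(p["eye"]),R.from_euler("xyz",p["orientation"]).as_matrix()
def ray(c,u,v):
    K,e,M=c;d=M@np.linalg.inv(K)@np.array([u,v,1.0]);return e,d
def onplane(c,u,v,z):
    e,d=ray(c,u,v);return e+d*(z-e[2])/d[2]
def cloud(c,dep):
    K,e,M=c;v,u=np.mgrid[:dep.shape[0],:dep.shape[1]]
    P=np.stack([(u-K[0,2])/K[0,0]*dep,(v-K[1,2])/K[1,1]*dep,dep],-1);return P@M.T+e
E
python3 - <<'E'
from h import *
for n,(x0,y0,x1,y1) in {"scene":(210,90,390,270),"top":(180,140,380,290)}.items():
    f=np.load(f"{n}0.npz");c=cam(n);im=f["im"];P=cloud(c,f["d"])
    cv2.imwrite(f"pics/{n}z.png",cv2.resize(im[y0:y1,x0:x1,::-1],None,fx=800/(x1-x0) if n=="top" else 3.3,fy=800/(x1-x0) if n=="top" else 3.3,interpolation=cv2.INTER_CUBIC))
    hsv=cv2.cvtColor(im,cv2.COLOR_RGB2HSV)
    pts={"scene":[(295,230),(286,180),(317,170),(260,205),(330,240)],"top":[(262,214),(346,203),(347,233),(271,168),(320,260),(235,250)]}[n]
    for u,v in pts: print(n,u,v,P[v,u].round(3),im[v,u],hsv[v,u])
E
```

```text
scene 295 230 [ 0.51  -0.113  0.06 ] [123 119 113] [ 18  21 123]
scene 286 180 [ 0.553 -0.399  0.001] [155 147 134] [ 19  35 155]
scene 317 170 [ 0.448 -0.416  0.037] [100  97  92] [ 19  20 100]
scene 260 205 [ 0.675 -0.569 -0.291] [151 145 132] [ 21  32 151]
scene 330 240 [ 0.405 -0.132  0.   ] [173 163 148] [ 18  37 173]
top 262 214 [ 0.512 -0.128  0.047] [31 31 28] [30 25 31]
top 346 203 [ 0.558 -0.402 -0.001] [141 135 121] [ 21  36 141]
top 347 233 [ 0.456 -0.398  0.025] [112 110 103] [ 23  20 112]
top 271 168 [ 0.674 -0.153  0.002] [180 175 161] [ 22  27 180]
top 320 260 [ 0.371 -0.315 -0.008] [146 140 126] [ 21  35 146]
top 235 250 [ 0.401 -0.041 -0.   ] [162 155 142] [ 20  31 162]
```

View pics/scenez.png

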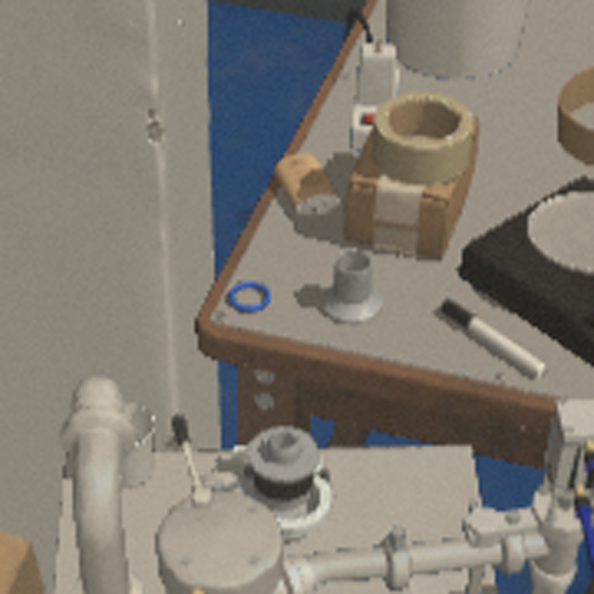

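View pics/topz.png

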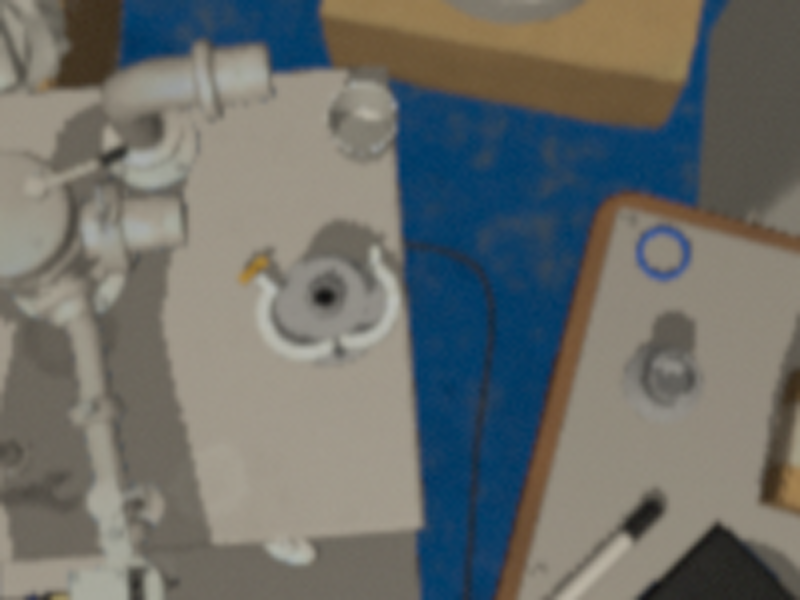

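```bash
python3 - <<'E'
from h import *
C=[]
for n in ["scene","top"]:
    f=np.load(f"{n}0.npz");c=cam(n);im=f["im"];P=cloud(c,f["d"]);hsv=cv2.cvtColor(im,cv2.COLOR_RGB2HSV)
    m=cv2.inRange(hsv,(100,90,40),(130,255,255));w=np.zeros_like(m)
    u,v=(286,180) if n=="scene" else (346,203)
    w[v-15:v+15,u-15:u+15]=255;m&=w
    ys,xs=np.nonzero(m);e=cv2.fitEllipse(np.stack([xs,ys],1).astype(np.float32)) 
    cx,cy,ww,hh=cv2.boundingRect(m)
    print(n,"seal",len(xs),onplane(c,cx+ww/2-.5,cy+hh/2-.5,.004).round(4),"mean",onplane(c,xs.mean(),ys.mean(),.004).round(4))
    def box(x,y,z0,z1,r=.06):
        k=(abs(P[...,0]-x)<r)&(abs(P[...,1]-y)<r)&(P[...,2]>z0)&(P[...,2]<z1)&(f["d"]>0)
        q=P[k];mn,mx=q[:,:2].min(0),q[:,:2].max(0);print(n,(x,y,z0,z1),len(q),"mid",((mn+mx)/2).round(4),"size",(mx-mn).round(4),"med z",np.median(q[:,2]).round(4))
    box(.455,-.398,.03,.07);box(.455,-.398,.05,.07);box(.513,-.125,.055,.066,.045);box(.513,-.125,.068,.085,.045)
    C.append(P[(f["d"]>0)])
P=np.concatenate(C)
# height map, 4cm cells
xs=np.arange(.28,.86,.04);ys=np.arange(.2,-.62,-.04)
print("rows x, cols y",ys.round(2))
for x in xs:
    print(round(x,2),*["%5d"%(1000*P[k][:,2].max()) if (k:=(abs(P[:,0]-x)<.02)&(abs(P[:,1]-y)<.02)).any() else "    -" for y in ys])
E
```

```text
scene seal 76 [ 0.5655 -0.4245  0.004 ] mean [ 0.5687 -0.4213  0.004 ]
scene (0.455, -0.398, 0.03, 0.07) 137 mid [ 0.4497 -0.3959] size [0.0379 0.0435] med z 0.0466
scene (0.455, -0.398, 0.05, 0.07) 49 mid [ 0.4502 -0.3971] size [0.0368 0.0397] med z 0.0544
scene (0.513, -0.125, 0.055, 0.066) 238 mid [ 0.5089 -0.1261] size [0.0619 0.0678] med z 0.0602
scene (0.513, -0.125, 0.068, 0.085) 52 mid [ 0.509 -0.125] size [0.0264 0.0319] med z 0.0731
top seal 77 [ 0.5716 -0.3896  0.004 ] mean [ 0.5729 -0.4015  0.004 ]
top (0.455, -0.398, 0.03, 0.07) 68 mid [ 0.4497 -0.3958] size [0.0378 0.0383] med z 0.0497
top (0.455, -0.398, 0.05, 0.07) 34 mid [ 0.4497 -0.3958] size [0.0378 0.0383] med z 0.0556
top (0.513, -0.125, 0.055, 0.066) 254 mid [ 0.5081 -0.1258] size [0.0606 0.0626] med z 0.0594
top (0.513, -0.125, 0.068, 0.085) 38 mid [ 0.5079 -0.1266] size [0.0251 0.0249] med z 0.0737
rows x, cols y [ 0.2   0.16  0.12  0.08  0.04 -0.   -0.04 -0.08 -0.12 -0.16 -0.2  -0.24
 -0.28 -0.32 -0.36 -0.4  -0.44 -0.48 -0.52 -0.56 -0.6 ]
0.28   184   243   246   248   255   256   154  -291  -294  -292  -294 
[... 1190 characters left out ...]
-784  -789  -790     -     -     -   283   700
0.68     3     6     4     3   159   176   191   184    61    64  -782  -788  -788  -788  -789  -788  -797     -     -   769   749
0.72     -     -  -789  -792  -788     3     2     3     4     5  -789  -788  -788  -792  -791  -792  -791     -     -   768   530
0.76  -252     -  -791  -782  -785  -787  -786  -797     -  -795  -788  -787  -790  -790  -788  -789  -788     -     -   718   596
0.8  -249     -  -785  -791  -785  -788  -786  -801     -  -791  -786  -791  -785  -782  -789  -793  -787  -785  -788   667   650
0.84  -284     -  -792  -787  -789  -785  -786  -787  -792  -787  -790  -785  -789  -787  -792  -790  -789  -787  -784   419   618
```

```bash
python3 - <<'E'
from h import *
for n in ["scene","top"]:
    f=np.load(f"{n}0.npz");c=cam(n);P=cloud(c,f["d"])[f["d"]>0]
    def b(nm,k):
        q=P[k]; print(n,nm,len(q), *( (q.min(0).round(3),q.max(0).round(3)) if len(q) else ()))
    x,y,z=P.T
    b("tapebox",(x>.25)&(x<.52)&(y<-.42)&(y>-.62)&(z>.08)&(z<.2))
    b("flat",(x>.46)&(x<.6)&(y<-.44)&(y>-.62)&(z>.015)&(z<.05))
    b("pillar",(x>.5)&(y<-.4)&(y>-1)&(z>.06)&(z<.4))
    b("mach near",(x>.46)&(x<.62)&(y>-.09)&(y<-.0)&(z>.09)&(z<.3))
    b("elbow",(x>.6)&(x<.72)&(y>-.13)&(y<-.0)&(z>.09)&(z<.3))
    b("high anything mid",(x>.2)&(x<.8)&(y>-.45)&(y<.6)&(z>.27)&(z<1))
E
```

```text
scene tapebox 925 [ 0.318 -0.619  0.08 ] [ 0.455 -0.469  0.139]
scene flat 212 [ 0.467 -0.619  0.015] [ 0.54  -0.529  0.032]
scene pillar 10391 [ 0.629 -0.873  0.06 ] [ 1.022 -0.56   0.4  ]
scene mach near 40 [ 0.537 -0.027  0.135] [ 0.577 -0.01   0.15 ]
scene elbow 477 [ 0.625 -0.091  0.14 ] [ 0.684 -0.     0.192]
scene high anything mid 2667 [0.269 0.565 0.556] [0.33 0.6  0.67]
top tapebox 1740 [ 0.317 -0.62   0.08 ] [ 0.454 -0.473  0.14 ]
top flat 405 [ 0.47  -0.62   0.015] [ 0.54  -0.532  0.032]
top pillar 9623 [ 0.63  -0.868  0.06 ] [ 1.018 -0.562  0.4  ]
top mach near 137 [ 0.534 -0.026  0.111] [ 0.577 -0.     0.15 ]
top elbow 474 [ 0.624 -0.09   0.146] [ 0.681 -0.     0.192]
top high anything mid 0
```

Call:
arm_command(targets=[[[0,0,-0.15],[15,-25,40],0],[[0,0,-0.15],[20,-45,40],0],[[0,0,-0.15],[15,-45,15],0],[[0,0,-0.15],[12,-48,0],0],[[0,0,-0.15],[10,-49,0],0],[[0,0,-0.15],[10,-49,0],0],[[0,0,-0.15],[10,-49,0],0],[[0,0,-0.15],[10,-49,0],0]])

```text
t: 0.95
eef_pos: [0.3807, 0.2611, 0.4912]
ee_rot: [-3.142, 0.0, -1.639]
force: [1.7, -0.4, 0.4]
width: 0.0875
```

Call:
arm_command(targets=[[[0,0,-0.15],[15,-47,0],0],[[0,0,-0.15],[15,-47,0],0],[[0,0,-0.08],[15,-47,0],0],[[0,0,0],[15,-47,0],0],[[0,0,0],[15,-47,-20],0],[[0,0,0],[15,-47,-30],0],[[0,0,0],[15,-47,-30],0],[[0,0,0],[15,-47,0],0]])

```text
t: 1.75
eef_pos: [0.4948, -0.0988, 0.417]
ee_rot: [3.137, -0.002, -2.013]
force: [1.7, 0.8, 0.5]
width: 0.0876
```

Call:
arm_command(targets=[[[0,0,0],[0,-48,0],0],[[0,0,0],[0,-30,0],0],[[0,0,0],[0,0,0],0],[[0,0,0],[0,0,0],0]])

```text
t: 2.15
eef_pos: [0.4957, -0.1759, 0.42]
ee_rot: [3.141, -0.0, -2.015]
force: [-0.1, 0.1, 0.7]
width: 0.088
```

```bash
python3 - <<'E'
from h import *
s=get_state();print(s['t'],s['eef_pos'],s['ee_rot'],s['q'],s['force'])
c=cam("wrist");im,d=grab_frame("wrist");np.savez("w1.npz",im=im,d=d,K=c[0],e=c[1],M=c[2]);cv2.imwrite("pics/w1.png",im[:,:,::-1]);print(c[1])
E
```

```text
2.15 [ 0.495701   -0.17592488  0.4199835 ] [ 3.14075060e+00 -1.85644978e-04 -2.01496329e+00] [ 3.21250472e-02  1.02589273e-01 -2.89778607e-01 -2.39188483e-04
 -1.17926191e+00 -4.76200717e-01] [-0.06909316  0.11797182  0.69442466]
[ 0.46503914 -0.23881619  0.39999941]
```

View pics/w1.png

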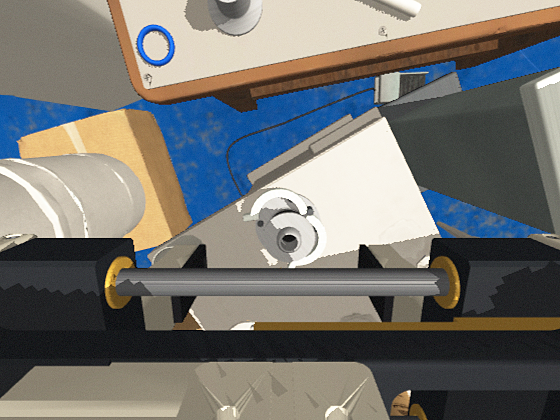

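The wrist view shows the seal ring at (155,45), the ferrule at (237,10) cut off at the image top, and the port collar at (290,238). I'll measure the seal and port from this frame.

```bash
cat >> h.py <<'E'
def fitc(p):
    A=np.c_[2*p,np.ones(len(p))];s=np.linalg.lstsq(A,(p**2).sum(1),rcond=None)[0];return s[:2],np.sqrt(s[2]+s[:2]@s[:2])
def seal(im,c,win,z=.008):
    hsv=cv2.cvtColor(im,cv2.COLOR_RGB2HSV);m=cv2.inRange(hsv,(100,120,40),(130,255,255));w=np.zeros_like(m);u0,v0,u1,v1=win;w[v0:v1,u0:u1]=255;m&=w
    cs,_=cv2.findContours(m,cv2.RETR_EXTERNAL,cv2.CHAIN_APPROX_NONE);k=max(cs,key=cv2.contourArea)
    e=cv2.fitEllipse(k);p=np.array([onplane(c,u,v,z)[:2] for u,v in k[:,0]]);return e,fitc(p)
E
python3 - <<'E'
from h import *
f=np.load("w1.npz");c=(f["K"],f["e"],f["M"]);im=f["im"];P=cloud(c,f["d"])
e,ci=seal(im,c,(128,15,185,75),.006);print("seal ell",e,"circle",ci,"centre z.004",onplane(c,*e[0],.004))
ok=f["d"]>0;x,y,z=P[...,0],P[...,1],P[...,2]
def ringfit(k,nm):
    k=(k&ok).astype(np.uint8);n,l,st,_=cv2.connectedComponentsWithStats(k);i=1+np.argmax(st[1:,4]);q=P[l==i]
    h=cv2.convexHull(q[:,:2].astype(np.float32))[:,0];print(nm,len(q),"circle",fitc(h),"minEnc",cv2.minEnclosingCircle(h),"mid",((h.min(0)+h.max(0))/2),"medz",np.median(q[:,2]))
r=np.hypot(x-.5085,y+.126)
ringfit((r<.05)&(z>.054)&(z<.066),"flange");ringfit((r<.03)&(z>.071)&(z<.08),"collar")
r=np.hypot(x-.45,y+.396);print("table z",np.median(z[(np.hypot(x-.557,y+.402)<.012)&ok]),"deck z",np.median(z[(abs(x-.45)<.02)&(abs(y+.16)<.02)&ok]))
E
```

```text
seal ell ((155.30577087402344, 44.795204162597656), (35.27341842651367, 41.29560470581055), 152.61952209472656) circle (array([ 0.55712104, -0.39889092]), np.float64(0.021703782641853585)) centre z.004 [ 0.55744426 -0.40001734  0.004     ]
flange 1580 circle (array([ 0.50929207, -0.12611812]), np.float64(0.031856937224223156)) minEnc ((0.50896155834198, -0.1258063018321991), 0.03241993486881256) mid [ 0.5094591  -0.12596577] medz 0.060571612139371483
collar 267 circle (array([ 0.50922213, -0.12621253]), np.float64(0.014557171570205403)) minEnc ((0.5094561576843262, -0.126033753156662), 0.014990690164268017) mid [ 0.5090219  -0.12623522] medz 0.07480922920528466
table z -8.564115400691574e-05 deck z 0.33186313497527187
```

Call:
arm_command(targets=[[[0,0,0],[8,-41,0],0],[[0,0,0],[8,-41,-20],0],[[0,0,0],[9,-41,-20],0],[[0,0,0],[9,-41,-20],0],[[0,0,0],[0,0,0],0],[[0,0,0],[0,0,0],0],[[0,0,0],[0,0,0],0]])

```text
t: 2.9
eef_pos: [0.5303, -0.338, 0.3611]
ee_rot: [-3.141, 0.0, -2.011]
force: [-0.3, -0.4, 0.4]
width: 0.0877
```

```bash
python3 - <<'E'
from h import *
s=get_state();print(s['t'],s['eef_pos'],s['ee_rot'],s['q'],s['force'])
c=cam("wrist");im,d=grab_frame("wrist");np.savez("w2.npz",im=im,d=d,K=c[0],e=c[1],M=c[2]);cv2.imwrite("pics/w2.png",im[:,:,::-1]);print(c[1])
P=cloud(c,d);x,y,z=np.moveaxis(P,2,0);ok=d>0
e,ci=seal(im,c,(0,0,560,240),.006);print("seal",e,ci)
r=np.hypot(x-.45,y+.396)
for a,b,R_ in((.05,.07,.04),(.001,.008,.045),(.025,.05,.03)):
    q=P[(r<R_)&(z>a)&(z<b)&ok];h=cv2.convexHull(q[:,:2].astype(np.float32))[:,0];print(a,len(q),fitc(h),cv2.minEnclosingCircle(h),np.median(q[:,2]))
E
```

```text
2.9 [ 0.53030777 -0.33800568  0.36110727] [-3.14083289e+00  1.28397392e-04 -2.01136558e+00] [-2.57514915e-01  3.13391945e-01 -1.56835743e-01  1.35234245e-05
 -1.09979819e+00 -1.83060517e-01] [-0.29329915 -0.43232951  0.42573947]
[ 0.4999403 -0.4010125  0.3410752]
seal ((125.77015686035156, 203.29165649414062), (127.32239532470703, 247.4749755859375), 93.22999572753906) (array([ 0.72527495, -0.3623829 ]), np.float64(0.13193192429499337))
0.05 438 (array([ 0.45068613, -0.39658071]), np.float64(0.018905200594398448)) ((0.4505916237831116, -0.3964117169380188), 0.019236624240875244) 0.057799770073890144
0.001 685 (array([ 0.44995197, -0.39630974]), np.float64(0.043937656981996816)) ((0.4501743018627167, -0.39621034264564514), 0.044985298067331314) 0.005892140722375372
0.025 1042 (array([ 0.45190994, -0.39648117]), np.float64(0.01775004723525974)) ((0.45183753967285156, -0.39664146304130554), 0.01842486672103405) 0.02661793509965088
```

View pics/w2.png

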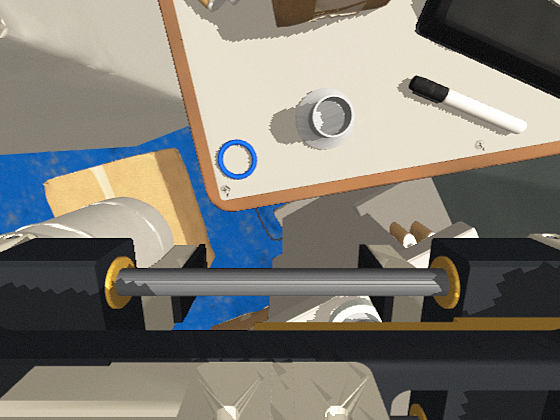

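The wrist view shows the seal at (238,159) and the ferrule's tube top at (332,117).

```bash
python3 - <<'E'
from h import *
f=np.load("w2.npz");c=(f["K"],f["e"],f["M"]);im=f["im"]
e,ci=seal(im,c,(212,132,264,186),.006);print("seal",e,ci,onplane(c,*e[0],.005))
E
```

```text
seal ((236.72621154785156, 158.873291015625), (37.750816345214844, 39.10543441772461), 144.01797485351562) (array([ 0.55739656, -0.39949323]), np.float64(0.021426850583521815)) [ 0.55741131 -0.39981451  0.005     ]
```

Call:
arm_command(targets=[[[0,0,-0.01],[14,-31,-20],0.15],[[0,0,0],[13,-30,-30],0.15],[[0,0,0],[0,0,-40],0.15],[[0,0,0],[0,0,-40],0.15],[[0,0,0],[0,0,-20],0.15],[[0,0,0],[0,0,0],0.15],[[0,0,0],[0,0,0],0.15]])

```text
t: 3.65
eef_pos: [0.5579, -0.3995, 0.2121]
ee_rot: [-3.14, -0.0, -2.021]
force: [-0.4, -1.1, 1.1]
width: 0.0748
```

Call:
arm_command(targets=[[[0,0,0],[0,0,-15],0.15],[[0,0,0],[0,0,-12],0.15],[[0,0,0],[0,0,-4],0.15],[[0,0,0],[0,0,0],0.15],[[0,0,0],[0,0,0],0.15]])

```text
t: 4.15
eef_pos: [0.557, -0.4003, 0.1797]
ee_rot: [-3.141, -0.0, -2.023]
force: [-0.0, 0.7, 0.2]
width: 0.0747
```

Call:
arm_command(targets=[[[0,0,0],[0,0,0],0.6],[[0,0,0],[0,0,0],0.6],[[0,0,0],[0,0,0],0.6],[[0,0,0],[0,0,0],0.6],[[0,0,0],[0,0,0],0.6],[[0,0,0],[0,0,0],0.6]], squeeze=5)

```text
t: 4.75
eef_pos: [0.5569, -0.4003, 0.1795]
ee_rot: [-3.142, -0.0, -2.023]
force: [-0.1, -0.3, 1.3]
width: 0.0445
```

Call:
arm_command(targets=[[[0,0,0],[0,0,5],0.6],[[0,0,0],[0,0,25],0.6],[[0,0,0],[0,10,40],0.6],[[0,0,0],[-5,40,30],0.6],[[0,0,0],[-9,45,10],0.6],[[0,0,0],[-9,45,0],0.6],[[0,0,0],[-9,45,0],0.6],[[0,0,0],[-8,45,0],0.6]])

```text
t: 5.55
eef_pos: [0.5162, -0.1689, 0.29]
ee_rot: [-3.141, 0.001, -2.023]
force: [0.7, -0.2, 1.1]
width: 0.0443
```

Call:
arm_command(targets=[[[0,0,0],[-8,44,0],0.6],[[0,0,0],[0,0,0],0.6],[[0,0,0],[0,0,0],0.6],[[0,0,0],[0,0,0],0.6]])

```text
t: 5.95
eef_pos: [0.5092, -0.1268, 0.2897]
ee_rot: [-3.141, 0.0, -2.023]
force: [0.2, -0.5, -0.3]
width: 0.0444
```

```bash
python3 - <<'E'
from h import *
s=get_state();print(s['t'],s['eef_pos'],s['ee_rot'],s['force'],s['width'])
c=cam("top");im,d=grab_frame("top")
hsv=cv2.cvtColor(im,cv2.COLOR_RGB2HSV)
cv2.imwrite("pics/t2.png",cv2.resize(im[140:290,180:380,::-1],None,fx=4,fy=4,interpolation=cv2.INTER_CUBIC))
im,d=grab_frame("wrist");cv2.imwrite("pics/w3.png",im[:,:,::-1])
im,d=grab_frame("scene");cv2.imwrite("pics/s3.png",cv2.resize(im[150:300,200:400,::-1],None,fx=4,fy=4,interpolation=cv2.INTER_CUBIC))
E
```

```text
5.95 [ 0.50918417 -0.12676154  0.28966612] [-3.14098937e+00  2.25807126e-04 -2.02278388e+00] [ 0.18884066 -0.49260324 -0.34672853] 0.04437621551821937
```

View pics/w3.png

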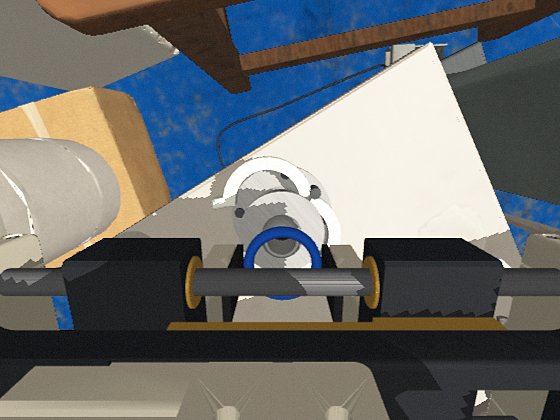

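View pics/s3.png

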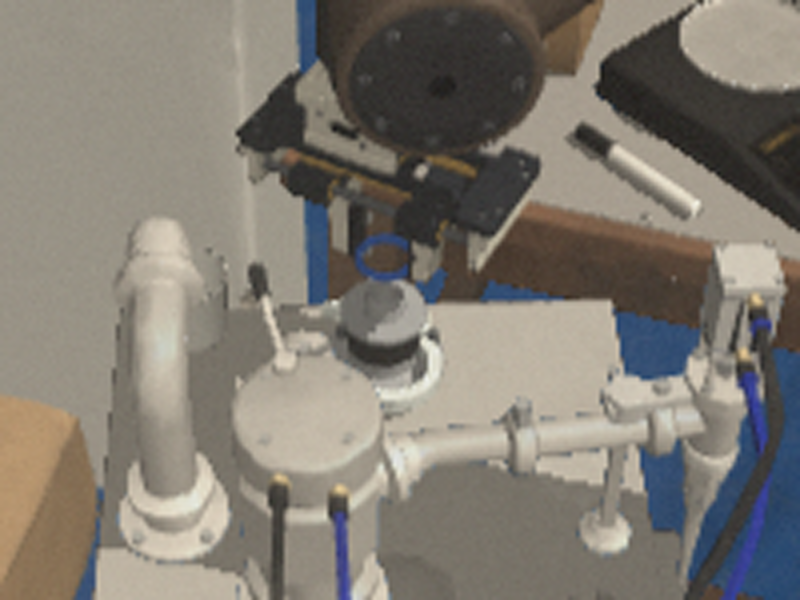

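The ring is held flat between the fingers at about (282,262) in the wrist view, with the collar just behind it. I'll check where it sits in the hand.

```bash
python3 - <<'E'
from h import *
c=cam("wrist");im=cv2.imread("pics/w3.png")[:,:,::-1]
hsv=cv2.cvtColor(im,cv2.COLOR_RGB2HSV);m=cv2.inRange(hsv,(100,120,40),(130,255,255));w=np.zeros_like(m);w[222:268,240:326]=255;m&=w
cs,_=cv2.findContours(m,cv2.RETR_EXTERNAL,cv2.CHAIN_APPROX_NONE);k=max(cs,key=cv2.contourArea)[:,0]
# outer: topmost per column
p=[]
for u in range(252,314):
    v=np.nonzero(m[:,u])[0]
    if len(v): p.append(onplane(c,u,v.min(),.1165)[:2])
print(k.min(0),k.max(0),fitc(np.array(p)),len(p))
E
```

```text
[243 227] [321 267] (array([ 0.50839239, -0.12757184]), np.float64(0.021633586270303082)) 62
```

Call:
arm_command(targets=[[[0,0,0],[0.5,1,-10],0.6],[[0,0,0],[0,0,-15],0.6],[[0,0,0],[0,0,-8],0.6],[[0,0,0],[0,0,-4],0.6],[[0,0,0],[0,0,-4],0.6],[[0,0,0],[0,0,-4],0.6],[[0,0,0],[0,0,0],0.6],[[0,0,0],[0,0,0],0.6]])

```text
t: 6.9
eef_pos: [0.5095, -0.1255, 0.2445]
ee_rot: [-3.141, -0.0, -2.023]
force: [0.4, -1.1, 0.0]
width: 0.0445
```

Call:
arm_command(targets=[[[0,0,0],[0,0,-2],0.6],[[0,0,0],[0,0,-1.5],0.6],[[0,0,0],[0,0,0],0.6],[[0,0,0],[0,0,0],0.6]])

```text
t: 7.3
eef_pos: [0.5096, -0.1255, 0.2409]
ee_rot: [-3.141, 0.0, -2.023]
force: [-0.7, -2.4, 1.3]
width: 0.0446
```

```bash
python3 - <<'E'
from h import *
s=get_state();print(s['t'],s['eef_pos'],s['ee_rot'],s['force'],s['width'])
c=cam("wrist");print(c[1]);im,d=grab_frame("wrist");cv2.imwrite("pics/w4.png",cv2.resize(im[150:320,170:390,::-1],None,fx=3,fy=3,interpolation=cv2.INTER_CUBIC))
E
```

```text
7.3 [ 0.50957799 -0.12547965  0.24092796] [-3.14118693e+00  1.10447779e-04 -2.02274375e+00] [-0.73926216 -2.379371    1.27037092] 0.0446075565771319
[ 0.47846554 -0.18815461  0.22089921]
```

View pics/w4.png

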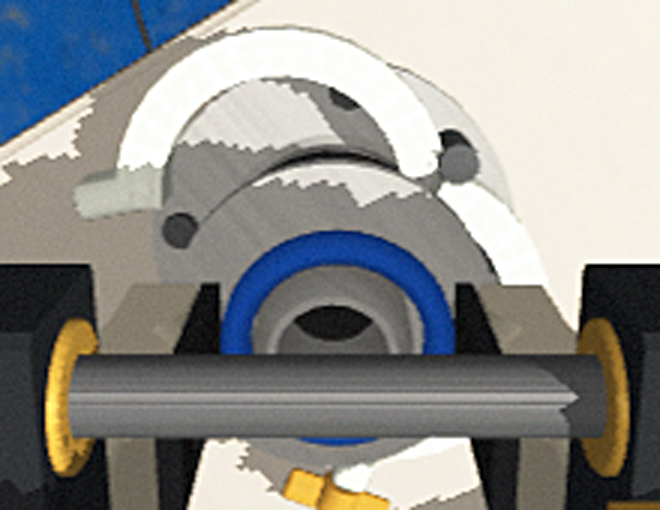

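The ring encircles the collar at (335,320) in this crop, with light side contact. Next I release it and look.

Call:
arm_command(targets=[[[0,0,0],[0,-0.7,0],0.6],[[0,0,0],[0,0,0],0.6],[[0,0,0],[0,0,0],0.3],[[0,0,0],[0,0,0],0.2],[[0,0,0],[0,0,0],0.2],[[0,0,0],[0,0,0],0.2],[[0,0,0],[0,0,0],0.2],[[0,0,0],[0,0,0],0.2]])

```text
t: 8.15
eef_pos: [0.5094, -0.1261, 0.2408]
ee_rot: [3.142, -0.0, -2.023]
force: [-0.1, 0.3, 0.5]
width: 0.07
```

Call:
arm_command(targets=[[[0,0,0],[0,0,20],0.2],[[0,0,0],[0,0,40],0.1],[[0,0,0],[0,0,40],0.1],[[0,0,0],[0,-40,20],0.1],[[0,0,0],[-7,-40,0],0.1],[[0,0,0],[0,0,0],0.1],[[0,0,0],[0,0,0],0.1],[[0,0,0],[0,0,0],0.1]])

```text
t: 8.95
eef_pos: [0.5024, -0.2058, 0.3605]
ee_rot: [3.141, -0.0, -2.023]
force: [0.3, -0.2, 0.2]
width: 0.0786
```

```bash
python3 - <<'E'
from h import *
s=get_state();print(s['t'],s['eef_pos'],s['ee_rot'],s['force'],s['width'])
c=cam("wrist");im,d=grab_frame("wrist");np.savez("w5.npz",im=im,d=d,K=c[0],e=c[1],M=c[2]);cv2.imwrite("pics/w5.png",im[:,:,::-1])
P=cloud(c,d);z=P[...,2]
hsv=cv2.cvtColor(im,cv2.COLOR_RGB2HSV);m=cv2.inRange(hsv,(100,120,40),(130,255,255))>0
k=m&(np.hypot(P[...,0]-.509,P[...,1]+.126)<.035)&(d>0)&(z>.05)
q=P[k];print(len(q),"z",np.percentile(q[:,2],[5,50,95]))
A=np.c_[q[:,:2]-[.509,-.126],np.ones(len(q))];t=q[:,2]>np.median(q[:,2])-.003;print("tilt",np.linalg.lstsq(A[t],q[t,2],rcond=None)[0])
mm=(k*255).astype(np.uint8);cs,_=cv2.findContours(mm,cv2.RETR_EXTERNAL,cv2.CHAIN_APPROX_NONE);kk=max(cs,key=cv2.contourArea)[:,0];print(kk.min(0),kk.max(0))
print("outer circle",fitc(np.array([onplane(c,u,v,.066)[:2] for u,v in kk])))
k=(np.hypot(P[...,0]-.509,P[...,1]+.126)<.025)&(d>0)&(z>.0715)&(z<.08);h=cv2.convexHull(P[k][:,:2].astype(np.float32))[:,0];print("collar",fitc(h))
E
```

```text
8.95 [ 0.50238683 -0.20579378  0.36049015] [ 3.14105541e+00 -8.72791395e-05 -2.02289716e+00] [ 0.34174563 -0.21763062  0.21066973] 0.07858930530772158
244 z [0.06411719 0.06752168 0.06905261]
tilt [0.00733911 0.02188858 0.06751838]
[295 261] [325 267]
outer circle (array([ 0.50307375, -0.1382243 ]), np.float64(0.010057042237020555))
collar (array([ 0.51593464, -0.11347922]), np.float64(0.004312222999766702))
```

View pics/w5.png

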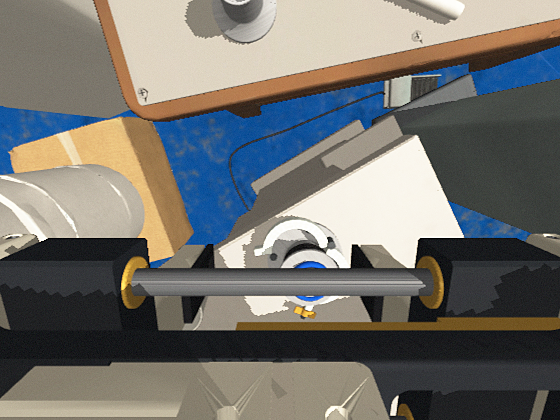

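The ring's top is level at z = 0.0675, so it lies flat on the seat. Now the ferrule.

Call:
arm_command(targets=[[[0,0,0],[-12,-45,0],0],[[0,0,0],[-14,-49,0],0],[[0,0,0],[-13,-49,-20],0],[[0,0,0],[-13,-48,-40],0],[[0,0,0],[0,0,-20],0],[[0,0,0],[0,0,-10],0],[[0,0,0],[0,0,0],0],[[0,0,0],[0,0,0],0]])

```text
t: 9.8
eef_pos: [0.4556, -0.3809, 0.282]
ee_rot: [-3.141, -0.0, -2.021]
force: [-0.0, 0.3, 0.6]
width: 0.0874
```

```bash
python3 - <<'E'
from h import *
s=get_state();print(s['t'],s['eef_pos'],s['ee_rot'],s['force'],s['width'])
c=cam("wrist");im,d=grab_frame("wrist");cv2.imwrite("pics/w6.png",im[:,:,::-1])
c=cam("top");im,d=grab_frame("top");P=cloud(c,d);z=P[...,2]
hsv=cv2.cvtColor(im,cv2.COLOR_RGB2HSV);m=cv2.inRange(hsv,(100,90,40),(130,255,255))>0
k=m&(np.hypot(P[...,0]-.509,P[...,1]+.126)<.035)&(d>0)&(z>.05)
q=P[k];print(len(q),"z",np.percentile(q[:,2],[5,50,95]),(q.min(0)+q.max(0))/2,np.ptp(q,axis=0))
cv2.imwrite("pics/t6.png",cv2.resize(im[180:250,220:300,::-1],None,fx=7,fy=7,interpolation=cv2.INTER_CUBIC))
E
```

```text
9.8 [ 0.45557585 -0.38094845  0.28197047] [-3.14076281e+00 -2.80401660e-04 -2.02070768e+00] [-0.01559908  0.26732295  0.55801189] 0.08742670759159091Traceback (most recent call last):
  File "<stdin>", line 7, in <module>
    return _quantile_unchecked(
        a, q, axis, out, overwrite_input, method, keepdims, weights)
    return _ureduce(a,
                    func=_quantile_ureduce_func,
    ...<5 lines>...
                    overwrite_input=overwrite_input,
                    method=method)
    r = func(a, **kwargs)
    result = _quantile(arr,
                       quantiles=q,
    ...<2 lines>...
                       out=out,
                       weights=wgt)
    slices_having_nans = np.isnan(arr[-1, ...])
                                  ~~~^^^^^^^^^
IndexError: index -1 is out of bounds for axis 0 with size 0
```

View pics/w6.png

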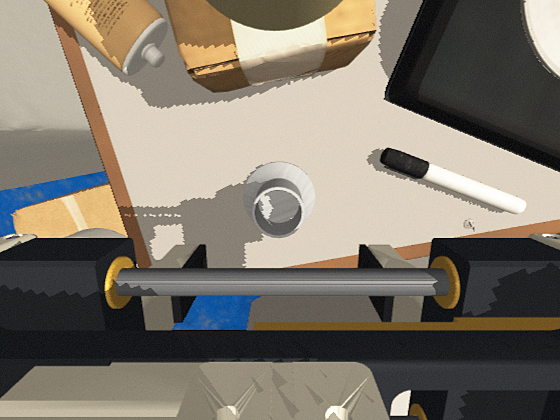

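The ferrule's tube top is at (281,212), upright. The arm stopped about 16 mm short because of the speed cap. I'll cross-check the ferrule position.

```bash
python3 - <<'E'
from h import *
s=get_state();print(s['t'],s['eef_pos'])
c=cam("wrist");im,d=grab_frame("wrist")
print(onplane(c,281,212,.058))
P=cloud(c,d);x,y,z=np.moveaxis(P,2,0)
q=P[(np.hypot(x-.4506,y+.3965)<.03)&(z>.052)&(z<.064)&(d>0)];h=cv2.convexHull(q[:,:2].astype(np.float32))[:,0];print(len(q),fitc(h),np.median(q[:,2]))
im,d=grab_frame("top");cv2.imwrite("pics/t6.png",cv2.resize(im[160:270,200:320,::-1],None,fx=5,fy=5,interpolation=cv2.INTER_CUBIC))
im,d=grab_frame("scene");cv2.imwrite("pics/s6.png",cv2.resize(im[150:300,200:400,::-1],None,fx=4,fy=4,interpolation=cv2.INTER_CUBIC))
E
```

```text
9.9 [ 0.45561818 -0.38110838  0.28259595]
[ 0.44903145 -0.39651647  0.058     ]
668 (array([ 0.45056823, -0.3968516 ]), np.float64(0.018930139426985147)) 0.05784549497801873
```

View pics/t6.png

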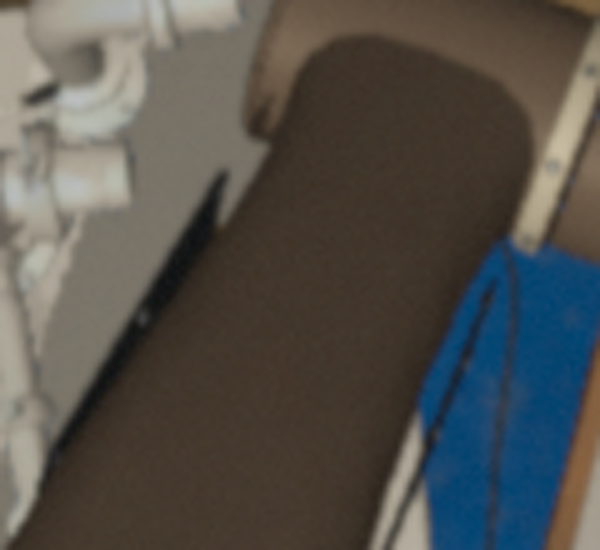

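View pics/s6.png

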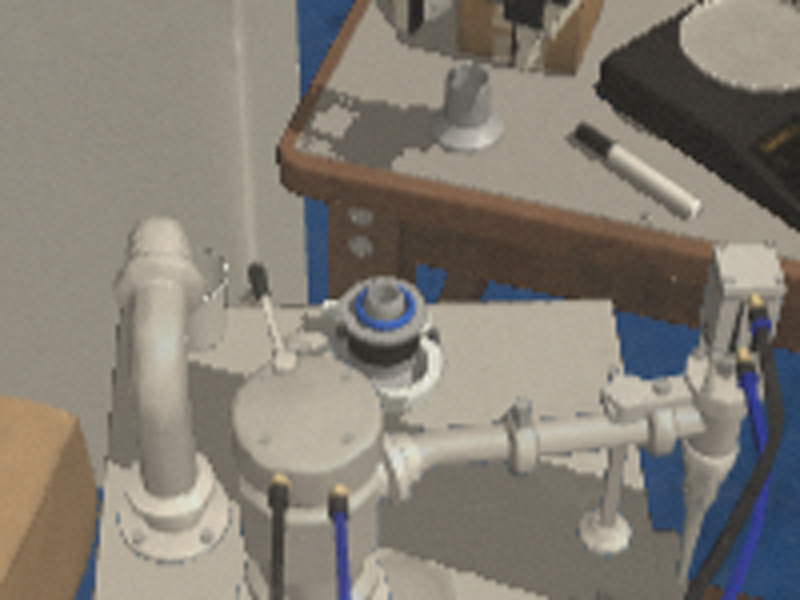

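The scene view shows the ring flat on the flange round the collar at (383,308). The top view is blocked by the arm. I go down onto the ferrule at (0.4506, -0.3967).

Call:
arm_command(targets=[[[0,0,0],[-5,-15.5,0],0],[[0,0,0],[0,0,0],0],[[0,0,0],[0,0,-20],0],[[0,0,0],[0,0,-25],0],[[0,0,0],[0,0,-20],0],[[0,0,0],[0,0,-13],0],[[0,0,0],[0,0,0],0],[[0,0,0],[0,0,0],0]])

```text
t: 10.85
eef_pos: [0.4499, -0.3976, 0.2035]
ee_rot: [-3.141, -0.0, -2.023]
force: [-0.5, 0.1, 0.3]
width: 0.0876
```

Call:
arm_command(targets=[[[0,0,0],[0,0,0],0.3],[[0,0,0],[0,0,0],0.5],[[0,0,0],[0,0,0],0.75],[[0,0,0],[0,0,0],0.75],[[0,0,0],[0,0,0],0.75],[[0,0,0],[0,0,0],0.75],[[0,0,0],[0,0,0],0.75],[[0,0,0],[0,0,0],0.75]], squeeze=10)

```text
t: 11.65
eef_pos: [0.4497, -0.3973, 0.2031]
ee_rot: [-3.141, 0.0, -2.023]
force: [0.2, -0.7, 0.6]
width: 0.0377
```

Call:
arm_command(targets=[[[0,0,0],[0,0,0],0.75],[[0,0,0],[0,0,0],0.75],[[0,0,0],[0,0,0],0.75],[[0,0,0],[0,0,0],0.75]], squeeze=45)

```text
t: 12.05
eef_pos: [0.4497, -0.3973, 0.2031]
ee_rot: [-3.141, 0.0, -2.023]
force: [0.2, 0.9, 0.1]
width: 0.0373
```

Call:
arm_command(targets=[[[0,0,0],[0,0,5],0.75],[[0,0,0],[0,0,25],0.75],[[0,0,0],[0,0,40],0.75],[[0,0,0],[0,10,40],0.75],[[0,0,0],[8,35,10],0.75],[[0,0,0],[9,40,0],0.75],[[0,0,0],[9,40,0],0.75],[[0,0,0],[0,0,0],0.75]])

```text
t: 12.85
eef_pos: [0.4759, -0.2689, 0.3237]
ee_rot: [-3.141, 0.001, -2.02]
force: [0.5, -0.8, -0.9]
width: 0.0375
```

Call:
arm_command(targets=[[[0,0,0],[9,40,0],0.75],[[0,0,0],[9,40,0],0.75],[[0,0,0],[9,35,0],0.75],[[0,0,0],[6,20,0],0.75],[[0,0,0],[0,0,0],0.75],[[0,0,0],[0,0,0],0.75],[[0,0,0],[0,0,0],0.75]])

```text
t: 13.55
eef_pos: [0.5083, -0.1378, 0.323]
ee_rot: [3.141, -0.0, -2.023]
force: [0.1, -0.5, -1.4]
width: 0.0373
```

```bash
python3 - <<'E'
from h import *
s=get_state();print(s['t'],s['eef_pos'],s['ee_rot'],s['force'],s['width'])
c=cam("wrist");im,d=grab_frame("wrist");cv2.imwrite("pics/w7.png",im[:,:,::-1]);np.savez("w7.npz",im=im,d=d,K=c[0],e=c[1],M=c[2])
im,d=grab_frame("scene");cv2.imwrite("pics/s7.png",cv2.resize(im[150:300,200:400,::-1],None,fx=4,fy=4,interpolation=cv2.INTER_CUBIC))
print([get_state()['force'].round(2).tolist()])
E
```

```text
13.55 [ 0.50829781 -0.1378311   0.32303963] [ 3.14116014e+00 -2.45665973e-04 -2.02331374e+00] [ 0.05917088 -0.46925133 -1.42945059] 0.037291329226349236
[[0.61, 0.53, -0.93]]
```

View pics/w7.png

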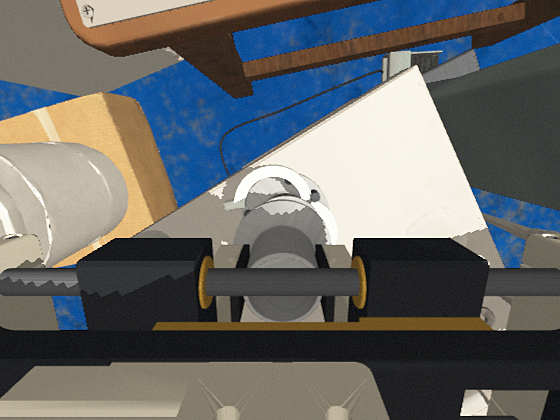

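View pics/s7.png

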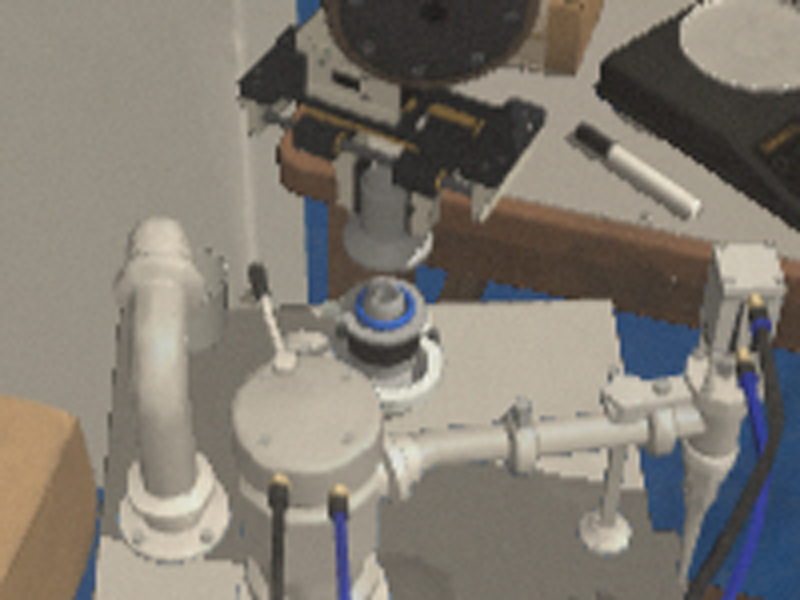

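The ferrule is held upright above the port, at (388,235) in the scene crop, and the ring still sits in place at (383,308). I'll line up and start down.

Call:
arm_command(targets=[[[0,0,0],[0.5,10.8,-15],0.75],[[0,0,0],[0,0,-15],0.75],[[0,0,0],[0,0,-8],0.75],[[0,0,0],[0,0,0],0.75],[[0,0,0],[0,0,0],0.75],[[0,0,0],[0,0,0],0.75]])

```text
t: 14.25
eef_pos: [0.5094, -0.1267, 0.2858]
ee_rot: [-3.141, 0.0, -2.023]
force: [0.6, 0.2, -1.6]
width: 0.0373
```

Call:
arm_command(targets=[[[0,0,0],[0,0,-2],0.75],[[0,0,0],[0,0,-2],0.75],[[0,0,0],[0,0,-2],0.75],[[0,0,0],[0,0,0],0.75],[[0,0,0],[0,0,0],0.75]])

```text
t: 14.75
eef_pos: [0.5091, -0.1265, 0.2791]
ee_rot: [3.142, -0.0, -2.023]
force: [0.2, -0.1, -1.9]
width: 0.0376
```

Call:
arm_command(targets=[[[0,0,0],[0,0,-1.5],0.75],[[0,0,0],[0,0,-1.5],0.75],[[0,0,0],[0,0,-1.5],0.75],[[0,0,0],[0,0,0],0.75],[[0,0,0],[0,0,0],0.75]])

```text
t: 15.25
eef_pos: [0.5091, -0.1265, 0.2745]
ee_rot: [3.141, -0.0, -2.023]
force: [0.0, 0.2, -1.4]
width: 0.0374
```

Call:
arm_command(targets=[[[0,0,0],[0,0,-1],0.75],[[0,0,0],[0,0,-1],0.75],[[0,0,0],[0,0,-1],0.75],[[0,0,0],[0,0,0],0.75],[[0,0,0],[0,0,0],0.75]])

```text
t: 15.75
eef_pos: [0.5091, -0.1265, 0.2716]
ee_rot: [3.141, -0.0, -2.023]
force: [-0.3, 0.6, -1.6]
width: 0.0374
```

Call:
arm_command(targets=[[[0,0,0],[0,0,-0.7],0.75],[[0,0,0],[0,0,-0.7],0.75],[[0,0,0],[0,0,-0.6],0.75],[[0,0,0],[0,0,0],0.75],[[0,0,0],[0,0,0],0.75]])

```text
t: 16.25
eef_pos: [0.5092, -0.1265, 0.2699]
ee_rot: [-3.141, 0.0, -2.023]
force: [-2.0, 0.5, 4.2]
width: 0.0369
```

Call:
arm_command(targets=[[[0,0,0],[0,0,-0.5],0.75],[[0,0,0],[0,0,-0.5],0.75],[[0,0,0],[0,0,-0.5],0.75],[[0,0,0],[0,0,-0.5],0.75],[[0,0,0],[0,0,0],0.75],[[0,0,0],[0,0,0],0.75]])

```text
t: 16.85
eef_pos: [0.5091, -0.1265, 0.2685]
ee_rot: [-3.141, 0.0, -2.022]
force: [-3.8, 1.4, 11.2]
width: 0.0373
```

Call:
arm_command(targets=[[[0,0,0],[0,0,0],0.75],[[0,0,0],[0,0,0],0.75],[[0,0,0],[0,0,0],0.75],[[0,0,0],[0,0,0],0.75],[[0,0,0],[0,0,0],0.75]])

```text
t: 17.35
eef_pos: [0.5091, -0.1265, 0.2685]
ee_rot: [-3.141, 0.0, -2.022]
force: [-3.7, 2.2, 10.6]
width: 0.0375
```

Call:
arm_command(targets=[[[0,0,0],[0,0,-0.3],0.75],[[0,0,0],[0,0,0],0.75],[[0,0,0],[0,0,0],0.75],[[0,0,0],[0,0,0],0.75],[[0,0,0],[0,0,0],0.75],[[0,0,0],[0,0,0],0.75],[[0,0,0],[0,0,0],0.75],[[0,0,0],[0,0,0],0.75]])

```text
t: 18.15
eef_pos: [0.5091, -0.1265, 0.2683]
ee_rot: [-3.141, 0.0, -2.022]
force: [-4.6, 1.5, 11.3]
width: 0.0375
```

Call:
arm_command(targets=[[[0,0,0],[0,0,0],0.75],[[0,0,0],[0,0,0],0.75],[[0,0,0],[0,0,0],0.75],[[0,0,0],[0,0,0],0.75],[[0,0,0],[0,0,0],0.75],[[0,0,0],[0,0,0],0.75],[[0,0,0],[0,0,0],0.75],[[0,0,0],[0,0,0],0.75]])

```text
t: 18.95
eef_pos: [0.5091, -0.1265, 0.2683]
ee_rot: [-3.141, 0.0, -2.022]
force: [-4.5, 1.0, 11.1]
width: 0.0374
```

Call:
arm_command(targets=[[[0,0,0],[0,0,0],0.75],[[0,0,0],[0,0,0],0.75],[[0,0,0],[0,0,0],0.75],[[0,0,0],[0,0,0],0.75],[[0,0,0],[0,0,0],0.75],[[0,0,0],[0,0,0],0.75],[[0,0,0],[0,0,0],0.75],[[0,0,0],[0,0,0],0.75]])

```text
t: 19.75
eef_pos: [0.5091, -0.1265, 0.2683]
ee_rot: [-3.141, 0.0, -2.022]
force: [-4.7, 2.0, 12.0]
width: 0.0374
```

```bash
python3 - <<'E'
from h import *
s=get_state();print(s['t'],s['eef_pos'],s['ee_rot'],s['force'],s['moment'],s['width'])
im,d=grab_frame("scene");P=cloud(cam("scene"),d);np.savez("s8.npz",im=im,d=d);cv2.imwrite("pics/s8.png",cv2.resize(im[190:260,250:345,::-1],None,fx=8,fy=8,interpolation=cv2.INTER_CUBIC))
im,d=grab_frame("wrist");cv2.imwrite("pics/w8.png",im[:,:,::-1])
print(get_state()['force'])
E
```

```text
19.75 [ 0.50914774 -0.1264699   0.2683081 ] [-3.14091182e+00  7.88465826e-05 -2.02241364e+00] [-4.6596505   2.02659901 11.95694921] [ 0.92685158  1.58878204 -0.019816  ] 0.037400093914050844
[-4.46503014  2.05950676 11.27376382]
```

View pics/s8.png

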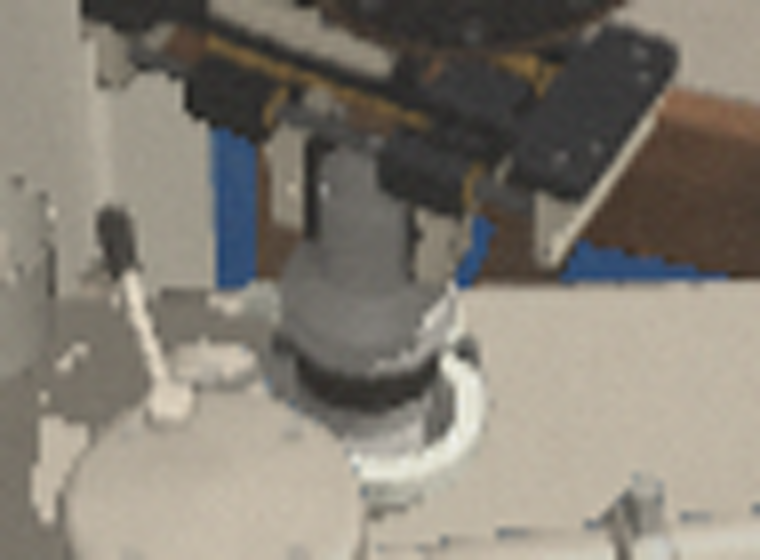

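View pics/w8.png

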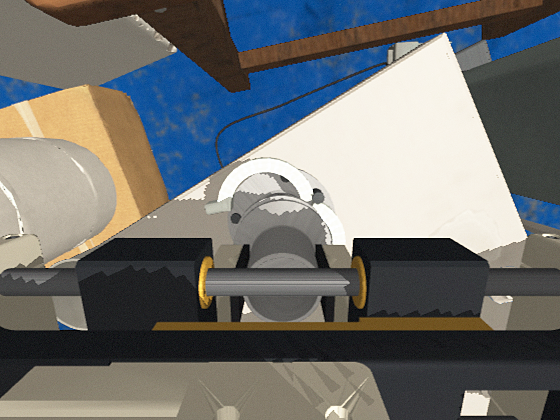

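```bash
python3 - <<'E'
from h import *
f=np.load("s8.npz");P=cloud(cam("scene"),f["d"]);x,y,z=np.moveaxis(P,2,0);ok=f["d"]>0
r=np.hypot(x-.509,y+.126);k=ok&(r>.027)&(r<.034)&(z>.05)&(z<.1);print("flange rim z",np.percentile(z[k],[5,25,50,75,95]))
s=get_state();print(s['force'],s['eef_pos'],s['width'])
print(job_done())
E
```

```text
flange rim z [0.0534036  0.05754932 0.06932286 0.07252884 0.09506985]
[-4.46503014  2.05950676 11.27376382] [ 0.50912153 -0.12647671  0.26827923] 0.03750251680962462
the job is handed in; nothing more can be done
None
```

I laid the seal ring over the port's collar and let it go, then set the ferrule on it, flange down. I held a steady push on it for about 2.9 s and handed the job in at about 20 s, still gripping and pressing.

**Last checks**
- **Seal:** after release its top measured 67.5 mm, close to the 68 mm expected, and level. The picture taken before the ferrule went on showed it flat round the collar.
- **Contact height:** the ferrule met the seal at a tool height of about 0.271 m. That is where it should be with the face 8 mm above the seat.
- **Push:** the wrist read 11 to 12 N upward, so about 12.5 to 13.5 N on the seal with the ferrule's weight. The bellows had gone down about 2.8 mm, which agrees. Force and pose stayed steady, and no reading after a move came near 40 N.
- **Grip and position:** I set the grip to 45 N, at an opening of 37.5 mm. The tool was upright and within about 0.5 mm of the measured port axis.
- **Bystanders:** I saw no contact with any of them, but I did not re-measure their positions.

**What did not fully check out**
- A steady side force of about 5 N appeared while pressing. It may be friction or light contact with the collar, and I did not correct it.
- The seal could not be seen under the ferrule flange at the end, so its final seating rests on the height and force readings.

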